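# Shift the repaired gear shifter into third

### The arm

A 6-joint arm with a two-finger parallel gripper is mounted at the origin on the work surface. World frame = base frame: x ahead of the robot, y to its left, z up, the work surface at z = 0. Lengths are in m, angles in rad, forces in N, time in s.
With the tool pointing down it reaches from about 0.35 to 0.725 m from the base axis. Payload 6 kg.
Tool frame: the origin (TCP) lies on the centre line of the jaws, within the pads' length; the fingertips stand 19 mm ahead of it and the grasp point (between the pads) is the TCP (manip.tip_reach is the distance from the TCP to the fingertips, in m); z points along the fingers, y is the line along which they close (so a half turn about z gives the same grasp; the last joint's range is limited). The gripper opens to 85 mm and grips with 20 to 120 N. Pads are 22 mm wide; open, the fingers measure 114 mm over their backs; the gripper's body (76 mm by 85 mm) begins 54 mm behind the grasp point. The pads swing forward as they close: fully open they stand 13 mm farther back than shut.
Start: joints at [1.625, 0.04, 0.085, 0, -1.615, -0.334], TCP at [0.166, 0.577, 0.225] pointing down, gripper open.
Joint ranges: [-2.56, 2.56], [-1.29, 2.01], [-1.08, 1.49], [-3.29, 1.98], [-2.81, -0.18], [-2.99, 2.99]. Speed limits (rad/s): [2.57, 2.57, 3.01, 3.14, 3.14, 3.14].

### API

Orientations are given as a rotation vector (axis times angle).
In Python, from plant import sensors, eyes, ticket, manip gives the robot as it stands.
- The arm moves only by the tool apply_moves, never from a script. Its arguments are lists of equal length, an entry for each row: "rotation": the turn, a rotation vector about the tool's x, y, z normalised to -1 to 1, where 1 is pi/2 rad, a list of three; "offset": the shift along the tool's x, y, z normalised to -1 to 1, where 1 is 0.4 m, a list of three; "gripper": the gripper command: -1 is shut, 1 is fully open, values between are in proportion. In form: {"rotation": [[rx, ry, rz], ...], "offset": [[tx, ty, tz], ...], "gripper": [gripper, ...]}. A call has 1 to 10 rows; each row is the pose to reach, as a shift and turn from the pose commanded when the call began, along the tool's axes at that moment; what a row does not reach only later rows make up. A row lasts 1/8 s, in which the tool goes at most 62.5 mm and 10.7 degrees, less where a joint would pass 70% of its speed; a pose out of reach is approached as far as the arm can. A call with a number of a shift or a turn outside -1 to 1 is refused whole. A call with a gripper value outside its range is refused whole. The fingers move at their own pace and stop on an object; "newtons" is the grip in N (left out, the last holds). Time passes only in rows, so rows that repeat a pose let the fingers close. It gives the time, the measured TCP pose, the force, the opening and the grip force at its end, in the units of the state.
- sensors.get_obs(): the state, without advancing time (a new reading comes with each control period).
- eyes.capture(name): name is "scene" or "top"; returns a dict with "frame" (420x560x3 uint8, red, green, blue), "depth" (420x560 float32, m along the optical axis (not along the pixel's ray), 0 where there is no reading), "fx", "fy", "cx", "cy" (pixels), "position" and "orientation" of the camera in the world. Camera axes: x right, y up, looking along -z (the intrinsics and any distortion apply to the point x, -y, -z); pixel columns grow to the right and rows downward; lengths in m; the calibration is good to about 2 mm. A picture is of the moment at which its call begins.
- ticket.finish_job(): hands the job in; it is judged then, once.
The state is a dict: "clock": time; "joint_pos": joint angles; "qvel": joint speeds; "effort": joint torques, N m; "ee_pos": TCP position; "tcp_rot": TCP orientation; "force": force on the tool from outside, world axes, zero at the start; "torque": the same for the moment, N m; "width": finger opening in m; "grip_force": force on a finger pad.
Only numpy, scipy, OpenCV 4.12 (cv2) and the standard library are available. Lean on these libraries where they do the work, as an engineer would, in place of code of your own. Each camera call takes 0.05 s, during which the arm holds its last target. There are 200 camera calls.

### The job

The desktop gear shifter on the repair bench is ready for its check in third gear. Without gripping the lever, push it gently with the fingertips or the outside of the fingers: bring it to neutral from wherever it stands in the left-hand slot, across to the middle, then forward (away from the robot) until it is fully home at the end of the middle forward slot, and leave it there. Do not enter the middle rear slot or any slot on the right, and do not disturb the other things on the bench.

Things in the scene. Friction and masses are not known exactly. Their poses are not given: they have to be found in the camera images.
- shifter: H-pattern gear shifter, fixed to the bench: dark steel housing 140 x 120 mm on a 200 x 160 mm plate with suction feet, aluminium gate plate on top, 111 mm above the bench. Origin under its centre at bench height; x axis forward (away from the robot, turned by up to 0.35 rad), y to the left, z up. The lever is a 10 mm steel rod up through the gate, pivoted 38 mm above the bench
- gate_centre (a point): centre of the gate, on top of the gate plate. Three parallel slots 14 mm wide run forward and back, at y = +22, 0 and -22 mm of the shifter, joined at x = 0 by the neutral channel across, 14 mm wide; the webs between the slots have round ends. Forward slots from left to right: first, third, fifth; rear slots: second, fourth, reverse. Axes as the shifter's
- third_end (a point): top of the gate plate where the lever's axis passes when it is fully home in third: middle slot, 22 mm forward of the gate's centre. Axes as the shifter's
- knob (a point): centre of the lever's black pear-shaped knob, on the lever's axis, 175 mm from the pivot; 46 mm across here, narrower above and below; it reaches 26 mm above and 31 mm below this point. Upright (neutral, middle) it is 213 mm above the bench. Its z axis runs up along the lever. It swings about 52 mm each way, forward and back and across
- foreaft (a joint): the lever's tilt fore and aft, rad: 0 in neutral, positive forward, +0.30 fully home in a forward slot, -0.30 in a rear slot (hard stops). It may start anywhere between. It can cross from slot to slot only within about 0.03 of 0. Friction holds it where it is left; a push of about 3 to 5 N at the knob moves it
- across (a joint): the lever's tilt across, rad: 0 in the middle slot, positive to the left, about +0.305 in the left slot, where it starts, -0.305 in the right slot. It enters the middle slot freely within about 0.03 of 0; the round webs guide it in from a little farther. Friction holds it where it is left; a push of about 3 to 5 N at the knob moves it
- solder_reel: reel of solder, standing, 54 mm across and 60 mm high, a bystander, not to be moved; origin under its centre
- tumbler: amber tumbler, 76 mm across and 140 mm high, a bystander, not to be moved; origin under its centre
- screwdriver: black-handled screwdriver, 190 mm long, lying, a bystander, not to be moved; origin under its centre
- pliers: red-handled pliers, 170 mm long, lying, a bystander, not to be moved; origin under its centre
- mouse: black computer mouse, 106 x 58 mm, 34 mm high, a bystander, not to be moved; origin under its centre
- pen_mug: blue mug full of pens, 76 mm across, 155 mm high with the pens, a bystander, not to be moved; origin under its centre
- air_can: white spray can, 58 mm across and 190 mm high, a bystander, not to be moved; origin under its centre
- screw_dish: steel dish of small screws, 96 mm across and 22 mm high, a bystander, not to be moved; origin under its centre

How it is judged:
By the outcome, as a careful person would: the job done as asked, in the order asked, and still so for the second after the job is handed in, with the robot touching nothing.
It also fails if it takes over 53 s, if anything falls off the work surface, if the arm or the gripper's body presses on something with over 40 N, if the wrist force passes 120 N, or if a joint passes its speed limit or range.

## Working session

There is one attempt and no reset: what is moved stays moved. The work goes in short steps, Python scripts to look and compute and a tool call to move; the robot and the scene stay as the last step left them, time stands still between calls to the robot, and variables do not carry over. Pictures are saved under pics/ and viewed, at most 10 in all, crops included, and the job is handed in when it is done.

Besides the shell and the picture viewer there is one more tool, called as name(argument=value, ...), one argument or row to a line, values as JSON. apply_moves: Moves the arm, as the interface text tells. Scaled input: -1 to 1 covers 0.4 m each way for a shift and pi/2 rad each way for a turn. Its arguments: {"type":"object","properties":{"rotation":{"type":"array","items":{"type":"array","items":{"type":"number","minimum":-1,"maximum":1}}},"offset":{"type":"array","items":{"type":"array","items":{"type":"number","minimum":-1,"maximum":1}}},"gripper":{"type":"array","items":{"type":"number"}},"newtons":{"type":"number"}},"required":["rotation","offset","gripper"]}

```bash
mkdir -p pics; ls
cat > h.py <<'E'
import numpy as np,cv2
from scipy.spatial.transform import Rotation as R
from plant import sensors,eyes,ticket,manip
def cap(n,save=None):
    c=eyes.capture(n)
    if save: cv2.imwrite('pics/'+save,cv2.cvtColor(c['frame'],cv2.COLOR_RGB2BGR))
    return c
def rot(o):
    o=np.array(o,float)
    return R.from_matrix(o) if o.shape==(3,3) else R.from_rotvec(o) if o.size==3 else R.from_quat(o)
def cloud(c):
    d=c['depth'];v,u=np.mgrid[:d.shape[0],:d.shape[1]]
    p=np.stack([(u-c['cx'])/c['fx']*d,-(v-c['cy'])/c['fy']*d,-d],-1)
    w=rot(c['orientation']).apply(p.reshape(-1,3)).reshape(p.shape)+np.array(c['position'])
    w[d==0]=np.nan
    return w
E
python3 - <<'E'
from h import *
for n in('scene','top'):
    c=cap(n,n+'1.png'); print(n,{k:v for k,v in c.items() if k not in('frame','depth')})
    np.save(n+'_w.npy',cloud(c))
print(sensors.get_obs(), manip.tip_reach)
E
```

```text
pics
scene {'fx': 383.07089766792086, 'fy': 383.07089766792086, 'cx': 279.3744266368499, 'cy': 203.5467909412973, 'position': array([ 1.35181944, -0.38804231,  0.8187751 ]), 'orientation': array([0.81733875, 0.4749325 , 1.01448573])}
top {'fx': 475.9904845763613, 'fy': 475.9904845763613, 'cx': 281.7231124497846, 'cy': 210.2807937614367, 'position': array([0.27105143, 0.01031301, 1.76932814]), 'orientation': array([ 0.15454618, -0.16481576, -1.64918021])}
{'clock': 0.1, 'joint_pos': array([ 1.62472597e+00,  4.07241959e-02,  8.39049621e-02, -4.24441823e-04,
       -1.61551054e+00, -3.33678065e-01]), 'qvel': array([-0.00098379, -0.00126432,  0.00205853,  0.00276277,  0.00041157,
       -0.0008546 ]), 'effort': array([-5.70944074e-03, -3.69342291e+01,  3.48281479e+01,  6.95192814e+00,
       -4.54836729e-03,  5.27929700e-06]), 'ee_pos': array([0.16552146, 0.57638928, 0.22398803]), 'tcp_rot': array([ 3.10934359e+00, -4.37746147e-01, -1.89598497e-04]), 'force': array([-0.17414011, -0.00321221,  0.24370847]), 'torque': array([-0.05455143, -0.00419264, -0.07649628]), 'grip_force': 0.0, 'width': 0.08553147595692509} 0.019
```

View pics/top1.png

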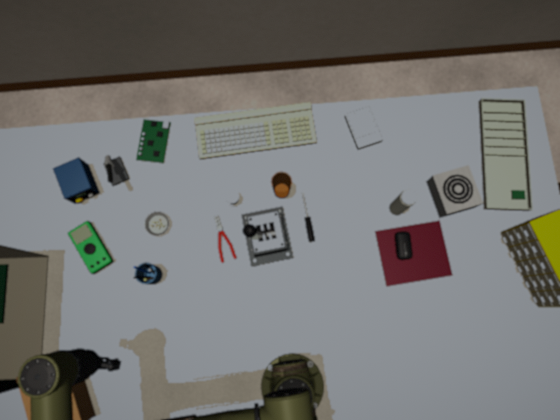

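View pics/scene1.png

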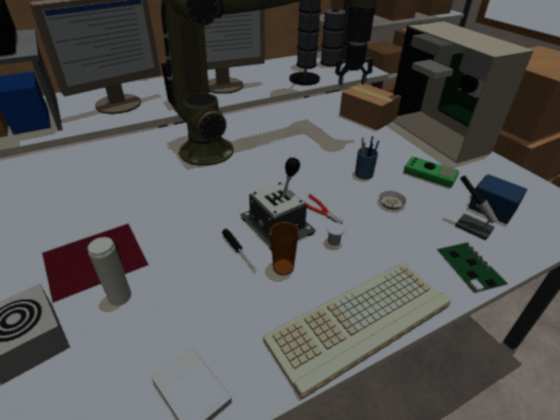

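The top view shows the shifter around pixel (267,236), the knob to its left at (250,230), the tumbler at (282,185) in front, the pliers at (226,240) and the screwdriver at (309,225). Next I fit the gate and knob from the depth.

```bash
python3 - <<'E'
from h import *
w=np.load('top_w.npy');s=np.load('scene_w.npy')
roi=w[195:280,230:300].reshape(-1,3)
print('bench z',np.nanmedian(w[300:330,180:240,2]), np.nanmedian(s[180:190,60:120,2]))
def rect(p):
    r=cv2.minAreaRect((p[:,:2]*1000).astype(np.float32));return r
g=roi[(roi[:,2]>.1)&(roi[:,2]<.12)]; print(len(g),rect(g),np.median(g,0))
pl=roi[(roi[:,2]>.005)&(roi[:,2]<.12)]; print(len(pl),rect(pl))
k=roi[roi[:,2]>.15]; print('knob top',len(k),k.min(0),k.max(0),k.mean(0))
r2=s[140:250,235:320].reshape(-1,3)
g=r2[(r2[:,2]>.105)&(r2[:,2]<.118)]; print('scene gate',len(g),rect(g))
k=r2[(r2[:,2]>.17)&(r2[:,2]<.3)]
print('knob sc',len(k),k.min(0),k.max(0))
from scipy.optimize import least_squares
for n,a in(('top',roi[roi[:,2]>.2]),('sc',k[k[:,2]>.19])):
    f=least_squares(lambda c:np.linalg.norm(a-c,axis=1)-.023,a.mean(0)-[0,0,.01],loss='soft_l1',f_scale=.002);print(n,len(a),f.x)
for n,c in(('top',w),('scene',s)):
    pass
E
python3 - <<'E'
import cv2
a=cv2.imread('pics/top1.png')[190:285,215:325];b=cv2.imread('pics/scene1.png')[145:260,225:345]
a=cv2.resize(a,(400,345),interpolation=2);b=cv2.resize(b,(400,345*1),interpolation=2)
cv2.imwrite('pics/crop1.png',cv2.convertScaleAbs(cv2.hconcat([a,b]),alpha=1.6))
E
```

```text
bench z -7.214124137933098e-05 0.0012835928929073037
946 ((536.841796875, 48.16860580444336), (141.44012451171875, 119.50254821777344), 6.604116439819336) [0.52672265 0.04237242 0.1101561 ]
2681 ((536.2781372070312, 57.007041931152344), (261.2833251953125, 317.19830322265625), 85.17601013183594)
knob top 162 [0.50708421 0.07751471 0.15234002] [0.54966471 0.12368272 0.23831557] [0.52679069 0.09970778 0.22239795]
scene gate 1099 ((606.7000732421875, 35.32683563232422), (149.45126342773438, 292.08154296875), 79.90925598144531)
knob sc 259 [0.51541751 0.0762899  0.17013105] [0.55515236 0.11904001 0.23372775]
top 159 [0.52940176 0.10115902 0.20885686]
sc 226 [0.53025433 0.09961668 0.20900619]
```

View pics/crop1.png

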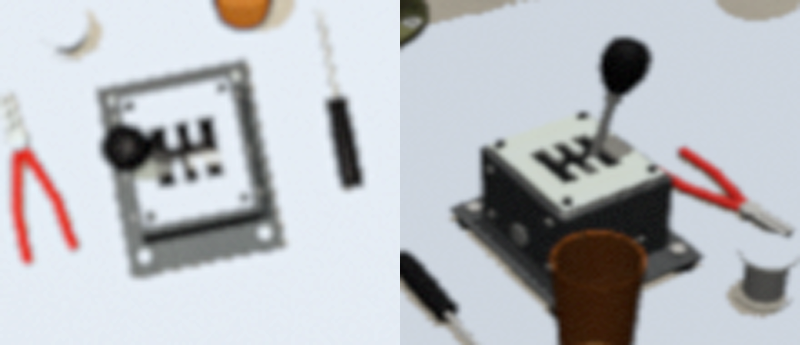

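```bash
cat >> h.py <<'E'
G=np.array([.5368,.0482,0]);YAW=.115;RS=R.from_euler('z',YAW)
def to_s(p): return RS.inv().apply(np.array(p)-G)
def plan(*targets):
    o=sensors.get_obs();T=rot(o['tcp_rot'])
    D=RS*R.from_euler('x',np.pi)
    print('t',round(o['clock'],2),'tcp_s',to_s(o['ee_pos']).round(4),'F',RS.inv().apply(o['force']).round(2))
    print('rot',((T.inv()*D).as_rotvec()/(np.pi/2)).round(4))
    for t in targets: print(t,(T.inv().apply(RS.apply(t)+G-o['ee_pos'])/.4).round(4))
def knob():
    for n in('top','scene'):
        p=cloud(cap(n)).reshape(-1,3);q=to_s(p)
        m=(abs(q[:,0])<.09)&(abs(q[:,1])<.09)&(q[:,2]>.185)&(q[:,2]<.245)
        a=q[m];print(n,m.sum(),a.mean(0).round(4) if m.any() else '')
E
python3 -c "
from h import *
plan((-.06,.32,.225),(-.001,.125,.214))"
```

```text
t 0.1 tcp_s [-0.3082  0.5673  0.224 ] F [-0.17  0.02  0.24]
rot [ 1.000e-03  1.000e-04 -2.513e-01]
(-0.06, 0.32, 0.225) [ 0.8106  0.3321 -0.0019]
(-0.001, 0.125, 0.214) [1.1342 0.7253 0.0262]
```

apply_moves(
  rotation=[
    [0, 0, -0.1],
    [0, 0, -0.2],
    [0, 0, -0.25],
    [0, 0, -0.25],
    [0, 0, -0.25],
    [0, 0, -0.25],
    [0, 0, -0.25],
    [0, 0, -0.25],
  ],
  offset=[
    [0.12, 0.05, 0],
    [0.26, 0.1, 0],
    [0.4, 0.16, 0],
    [0.52, 0.21, 0],
    [0.65, 0.27, 0],
    [0.76, 0.31, 0],
    [0.81, 0.332, 0],
    [0.81, 0.332, 0],
  ],
  gripper=[-1, -1, -1, -1, -1, -1, -1, -1],
  newtons=20,
)

```text
clock: 1.1
ee_pos: [0.4412, 0.3584, 0.2243]
tcp_rot: [3.136, 0.173, -0.001]
force: [-0.2, 0.1, -0.3]
width: -0.0002
grip_force: 0.0
```

```bash
python3 -c "
from h import *
plan((-.001,.125,.214),(-.001,.1,.214));print(sensors.get_obs()['joint_pos'].round(2),sensors.get_obs()['width'])"
```

```text
t 1.1 tcp_s [-0.0593  0.3191  0.2243] F [-0.14  0.11 -0.31]
rot [ 0.0005  0.0005 -0.003 ]
(-0.001, 0.125, 0.214) [0.1482 0.4846 0.026 ]
(-0.001, 0.1, 0.214) [0.1485 0.5471 0.0261]
[ 1.04 -0.04  0.   -0.   -1.62  0.65] -0.00015493643887687665
```

apply_moves(
  rotation=[
    [0, 0, 0],
    [0, 0, 0],
    [0, 0, 0],
    [0, 0, 0],
    [0, 0, 0],
    [0, 0, 0],
  ],
  offset=[
    [0.05, 0.14, 0.01],
    [0.1, 0.28, 0.026],
    [0.13, 0.4, 0.026],
    [0.148, 0.47, 0.026],
    [0.148, 0.485, 0.026],
    [0.148, 0.485, 0.026],
  ],
  gripper=[-1, -1, -1, -1, -1, -1],
)

```text
clock: 1.85
ee_pos: [0.5207, 0.1741, 0.2144]
tcp_rot: [-3.136, -0.178, 0.0]
force: [0.9, 0.7, 0.4]
width: 0.0002
grip_force: 0.0
```

```bash
python3 -c "
from h import *
plan((-.001,.1,.214),(-.001,.038,.214))
c=cap('scene');np.save('s2.npy',cloud(c))
f=cv2.cvtColor(c['frame'],cv2.COLOR_RGB2BGR)[110:240,225:375]
cv2.imwrite('pics/crop2.png',cv2.convertScaleAbs(cv2.resize(f,None,fx=4,fy=4,interpolation=2),alpha=1.6))
q=to_s(np.load('s2.npy').reshape(-1,3));m=(q[:,2]>.19)&(q[:,2]<.25)&(abs(q[:,0])<.06)
for a,b in((0,.09),(.09,.16)):
  k=q[m&(q[:,1]>a)&(q[:,1]<b)];print(len(k),k.min(0).round(4),k.max(0).round(4))
"
```

```text
t 1.85 tcp_s [-0.0015  0.1269  0.2144] F [0.94 0.63 0.4 ]
rot [-0.0001  0.0001 -0.0011]
(-0.001, 0.1, 0.214) [0.0015 0.0673 0.0009]
(-0.001, 0.038, 0.214) [0.0018 0.2223 0.0009]
225 [-0.0173  0.0272  0.1901] [0.0233 0.0708 0.2329]
71 [-0.0109  0.112   0.2223] [0.0109 0.1428 0.2499]
```

View pics/crop2.png

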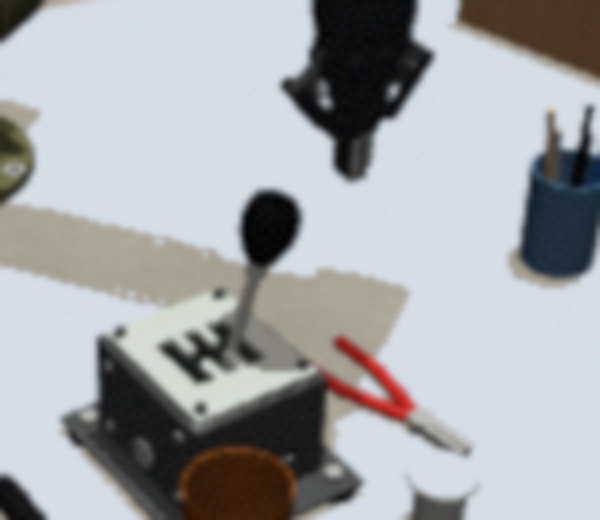

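The closed fingertips are at (350,175), left of the knob at (270,228). The finger knuckles stick out sideways higher up, at (290,85) and (425,55), so I check their height against the knob top.

```bash
python3 -c "
from h import *
s=to_s(np.load('s2.npy').reshape(-1,3)).reshape(420,560,3)
for v in range(118,162,3): print(v,[tuple((s[v,u]*1000).round(0)) for u in (297,308,312,316,332)])
q=s.reshape(-1,3)
for z in np.arange(.18,.33,.01):
  k=q[(q[:,2]>z)&(q[:,2]<z+.01)&(abs(q[:,0])<.06)&(q[:,1]>.07)&(q[:,1]<.2)]
  if len(k): print(z.round(2),len(k),k[:,:2].min(0).round(3),k[:,:2].max(0).round(3))
"
```

```text
118 [(np.float64(-583.0), np.float64(511.0), np.float64(3.0)), (np.float64(10.0), np.float64(91.0), np.float64(353.0)), (np.float64(19.0), np.float64(97.0), np.float64(355.0)), (np.float64(27.0), np.float64(105.0), np.float64(356.0)), (np.float64(-496.0), np.float64(657.0), np.float64(-0.0))]
121 [(np.float64(-567.0), np.float64(499.0), np.float64(-3.0)), (np.float64(4.0), np.float64(96.0), np.float64(340.0)), (np.float64(7.0), np.float64(108.0), np.float64(339.0)), (np.float64(9.0), np.float64(121.0), np.float64(336.0)), (np.float64(-467.0), np.float64(632.0), np.float64(3.0))]
124 [(np.float64(-528.0), np.float64(470.0), np.float64(6.0)), (np.float64(9.0), np.float64(93.0), np.float64(334.0)), (np.float64(8.0), np.float64(109.0), np.float64(329.0)), (np.float64(6.0), np.float64(125.0), np.float64(324.0)), (np.float64(11.0), np.float64(181.0), np.float64(311.0))]
127 [(np.float64(-510.0), np.float64(457.0), np.float64(1.0)), (np.float64(7.0), np.float64(95.0), np.float64(324.0)), (np.float64(11.0), np.float64(106.0), np.float64(322.0)), (np.float64(19.0), np.float64(114.0), np.float
[... 3049 characters left out ...]
float64(228.0)), (np.float64(-257.0), np.float64(325.0), np.float64(0.0)), (np.float64(-246.0), np.float64(337.0), np.float64(2.0)), (np.float64(-236.0), np.float64(349.0), np.float64(3.0)), (np.float64(-200.0), np.float64(403.0), np.float64(4.0))]
0.22 13 [-0.011  0.07 ] [0.011 0.132]
0.23 29 [-0.009  0.114] [0.01 0.14]
0.24 31 [-0.011  0.112] [0.01  0.143]
0.25 26 [-0.009  0.112] [0.009 0.136]
0.26 29 [0.002 0.096] [0.01  0.159]
0.27 73 [-0.013  0.088] [0.012 0.161]
0.28 70 [-0.019  0.081] [0.015 0.172]
0.29 88 [-0.019  0.074] [0.016 0.178]
0.3 95 [-0.011  0.07 ] [0.016 0.185]
0.31 98 [-0.015  0.07 ] [0.017 0.187]
0.32 103 [-0.011  0.079] [0.019 0.173]
0.33 72 [-0.009  0.084] [0.012 0.162]
```

apply_moves(
  rotation=[
    [0, 0, 0.11],
    [0, 0, 0.22],
    [0, 0, 0.33],
    [0, 0, 0.44],
    [0, 0, 0.55],
    [0, 0, 0.66],
    [0, 0, 0.77],
    [0, 0, 0.88],
    [0, 0, 1],
    [0, 0, 1],
  ],
  offset=[
    [0, 0, 0],
    [0, 0, 0.01],
    [0, 0, 0.02],
    [0, 0, 0.03],
    [0, 0, 0.04],
    [0, 0, 0.05],
    [0, 0, 0.06],
    [0, 0, 0.06],
    [0, 0, 0.06],
    [0, 0, 0.06],
  ],
  gripper=[-1, -1, -1, -1, -1, -1, -1, -1, -1, -1],
)

```text
clock: 3.15
ee_pos: [0.5207, 0.1747, 0.1903]
tcp_rot: [2.347, -2.089, -0.0]
force: [0.5, 0.1, -0.2]
width: 0.0001
grip_force: 0.0
```

```bash
python3 -c "
from h import *
plan((-.001,.09,.19));print(sensors.get_obs()['joint_pos'].round(2))
q=to_s(cloud(cap('scene')).reshape(-1,3))
for z in np.arange(.17,.30,.01):
  k=q[(q[:,2]>z)&(q[:,2]<z+.01)&(abs(q[:,0])<.08)&(q[:,1]>.08)&(q[:,1]<.2)]
  if len(k): print(z.round(2),len(k),k[:,:2].min(0).round(3),k[:,:2].max(0).round(3))
"
```

```text
t 3.15 tcp_s [-0.0015  0.1275  0.1903] F [ 0.53  0.08 -0.16]
rot [ 1.000e-04  1.000e-04 -9.992e-01]
(-0.001, 0.09, 0.19) [ 0.0937 -0.0012  0.0009]
[ 0.69 -0.1  -0.11 -0.   -1.56 -0.57]
0.19 2 [0.003 0.127] [0.003 0.131]
0.2 17 [-0.01   0.114] [0.012 0.136]
0.21 30 [-0.017  0.115] [0.012 0.137]
0.22 28 [-0.017  0.115] [0.012 0.133]
0.23 19 [-0.01   0.114] [0.013 0.123]
0.24 39 [-0.039  0.113] [0.031 0.137]
0.25 56 [-0.041  0.114] [0.039 0.138]
0.26 74 [-0.046  0.109] [0.047 0.139]
0.27 72 [-0.059  0.108] [0.055 0.142]
0.28 99 [-0.062  0.108] [0.06  0.137]
0.29 102 [-0.059  0.107] [0.058 0.141]
```

apply_moves(
  rotation=[
    [0, 0, 0],
    [0, 0, 0],
    [0, 0, 0],
    [0, 0, 0],
    [0, 0, 0],
    [0, 0, 0],
    [0, 0, 0],
    [0, 0, 0],
    [0, 0, 0],
    [0, 0, 0],
  ],
  offset=[
    [0.04, 0, 0],
    [0.07, 0, 0],
    [0.09, 0, 0],
    [0.1, 0, 0],
    [0.11, 0, 0],
    [0.12, 0, 0],
    [0.13, 0, 0],
    [0.14, 0, 0],
    [0.145, 0, 0],
    [0.145, 0, 0],
  ],
  gripper=[-1, -1, -1, -1, -1, -1, -1, -1, -1, -1],
)

```text
clock: 4.45
ee_pos: [0.5277, 0.1157, 0.1905]
tcp_rot: [2.343, -2.093, 0.0]
force: [1.3, 3.1, 1.9]
width: -0.0002
grip_force: 1.8
```

```bash
cat >> h.py <<'E'
def lever(x0=.0,y0=.0):
    for n in('top','scene'):
        c=cap(n);q=to_s(cloud(c).reshape(-1,3));rgb=c['frame'].reshape(-1,3).astype(int)
        m=(abs(q[:,0]-x0)<.032)&(abs(q[:,1]-y0)<.032)&(q[:,2]>.185)&(q[:,2]<.245)
        a=q[m];
        if len(a)<15: print(n,'few',len(a));continue
        f=least_squares(lambda k:np.linalg.norm(a-k,axis=1)-.023,[x0,y0,.21],loss='soft_l1',f_scale=.002)
        print(n,len(a),'knob_s',f.x.round(4),a.min(0).round(4),a.max(0).round(4))
from scipy.optimize import least_squares
E
python3 -c "
from h import *
plan((-.001,.036,.19)); lever(0,.034)"
```

```text
t 4.45 tcp_s [-0.0013  0.0681  0.1905] F [1.63 2.91 1.91]
rot [ 0.0000e+00 -2.0000e-04 -1.0014e+00]
(-0.001, 0.036, 0.19) [ 0.0801 -0.0009  0.0013]
top 94 knob_s [-0.0008  0.0365  0.2132] [-0.0231  0.0137  0.1991] [0.0171 0.0513 0.2403]
scene 303 knob_s [-2.000e-04  3.620e-02  2.144e-01] [-0.0298  0.0102  0.1853] [0.0242 0.0646 0.2449]
```

apply_moves(
  rotation=[
    [0, 0, 0],
    [0, 0, 0],
    [0, 0, 0],
    [0, 0, 0],
    [0, 0, 0],
    [0, 0, 0],
    [0, 0, 0],
    [0, 0, 0],
    [0, 0, 0],
  ],
  offset=[
    [0.01, 0, 0],
    [0.02, 0, 0],
    [0.03, 0, 0],
    [0.04, 0, 0],
    [0.05, 0, 0],
    [0.06, 0, 0],
    [0.07, 0, 0],
    [0.078, 0, 0],
    [0.078, 0, 0],
  ],
  gripper=[-1, -1, -1, -1, -1, -1, -1, -1, -1],
)

```text
clock: 5.68
ee_pos: [0.5311, 0.0844, 0.1904]
tcp_rot: [2.342, -2.093, 0.0]
force: [0.6, 1.4, 0.9]
width: -0.0002
grip_force: 1.1
```

```bash
python3 -c "
from h import *
plan((-.001,.036,.19)); lever(0,.0)"
```

```text
t 5.67 tcp_s [-0.0015  0.0366  0.1904] F [0.79 1.28 0.86]
rot [ 4.0000e-04 -0.0000e+00 -1.0017e+00]
(-0.001, 0.036, 0.19) [ 0.0015 -0.0014  0.0009]
top 79 knob_s [-0.0008  0.0055  0.2181] [-0.0244 -0.0176  0.2137] [0.0115 0.0186 0.245 ]
scene 296 knob_s [-2.000e-04  4.800e-03  2.175e-01] [-0.0179 -0.0203  0.1852] [0.0232 0.032  0.2449]
```

apply_moves(
  rotation=[
    [0, 0, 0],
    [0, 0, 0],
    [0, 0, 0],
  ],
  offset=[
    [0.006, 0, 0],
    [0.011, 0, 0],
    [0.011, 0, 0],
  ],
  gripper=[-1, -1, -1],
)

```text
clock: 6.15
ee_pos: [0.5316, 0.0803, 0.1906]
tcp_rot: [2.343, -2.093, 0.0]
force: [-0.6, 2.5, 1.8]
width: 0.0
grip_force: 1.4
```

apply_moves(
  rotation=[
    [0, 0, 0],
    [0, 0, 0],
    [0, 0, 0],
    [0, 0, 0],
  ],
  offset=[
    [-0.03, 0, 0],
    [-0.08, 0, 0],
    [-0.13, 0, 0],
    [-0.13, 0, 0],
  ],
  gripper=[-1, -1, -1, -1],
)

```text
clock: 6.65
ee_pos: [0.5254, 0.134, 0.1901]
tcp_rot: [2.345, -2.089, -0.0]
force: [-0.1, -0.2, -0.1]
width: -0.0001
grip_force: 0.0
```

```bash
python3 -c "
from h import *
lever(0,.0);plan((-.09,.09,.19),(-.09,0,.19),(-.04,0,.19),(.018,0,.185))"
```

```text
top 143 knob_s [-0.001   0.0007  0.2173] [-0.0236 -0.0222  0.2133] [0.0184 0.0225 0.2449]
scene 248 knob_s [-0.0004 -0.0009  0.217 ] [-0.014  -0.0254  0.1852] [0.0226 0.017  0.2423]
t 6.75 tcp_s [-0.0014  0.0853  0.1904] F [-0.08 -0.44 -0.3 ]
rot [ 4.0000e-04 -0.0000e+00 -1.0006e+00]
(-0.09, 0.09, 0.19) [-0.0116  0.2214  0.001 ]
(-0.09, 0, 0.19) [0.2134 0.2212 0.0011]
(-0.04, 0, 0.19) [0.2133 0.0962 0.0011]
(0.018, 0, 0.185) [ 0.2132 -0.0488  0.0135]
```

apply_moves(
  rotation=[
    [0, 0, 0],
    [0, 0, -0.11],
    [0, 0, -0.22],
    [0, 0, -0.33],
    [0, 0, -0.44],
    [0, 0, -0.55],
    [0, 0, -0.66],
    [0, 0, -0.77],
    [0, 0, -0.88],
    [0, 0, -1],
  ],
  offset=[
    [-0.07, 0.05, 0],
    [-0.07, 0.15, 0],
    [-0.03, 0.23, 0],
    [0.03, 0.24, 0],
    [0.09, 0.24, 0],
    [0.14, 0.24, 0],
    [0.18, 0.24, 0],
    [0.21, 0.24, 0],
    [0.213, 0.24, 0],
    [0.213, 0.24, 0],
  ],
  gripper=[-1, -1, -1, -1, -1, -1, -1, -1, -1, -1],
)

```text
clock: 8.0
ee_pos: [0.44, 0.0361, 0.1907]
tcp_rot: [3.136, 0.183, 0.0]
force: [0.2, -0.3, 0.2]
width: -0.0001
grip_force: 0.0
```

```bash
python3 -c "
from h import *
lever(0,.0);plan((-.04,0,.19),(.018,0,.19))"
```

```text
top few 2
scene 247 knob_s [-0.0006 -0.0009  0.217 ] [-0.0144 -0.0238  0.1865] [0.0229 0.018  0.2422]
t 8.1 tcp_s [-0.0976 -0.0007  0.1906] F [0.28 0.38 0.1 ]
rot [ 0.0001 -0.0001 -0.0015]
(-0.04, 0, 0.19) [ 0.1439 -0.0021  0.0015]
(0.018, 0, 0.19) [ 0.2889 -0.0025  0.0016]
```

apply_moves(
  rotation=[
    [0, 0, 0],
    [0, 0, 0],
    [0, 0, 0],
    [0, 0, 0],
    [0, 0, 0],
    [0, 0, 0],
    [0, 0, 0],
    [0, 0, 0],
    [0, 0, 0],
    [0, 0, 0],
  ],
  offset=[
    [0.06, -0.002, 0],
    [0.12, -0.002, 0],
    [0.145, -0.002, 0],
    [0.16, -0.002, 0],
    [0.175, -0.002, 0],
    [0.19, -0.002, 0],
    [0.205, -0.002, 0],
    [0.22, -0.002, 0],
    [0.235, -0.002, 0],
    [0.235, -0.002, 0],
  ],
  gripper=[-1, -1, -1, -1, -1, -1, -1, -1, -1, -1],
)

```text
clock: 9.35
ee_pos: [0.5339, 0.0481, 0.1901]
tcp_rot: [-3.137, -0.175, -0.0]
force: [-0.3, -0.9, -0.6]
width: -0.0001
grip_force: 0.0
```

```bash
python3 -c "
from h import *
lever(.03,.0);plan((.018,0,.19))"
```

```text
top few 0
scene 314 knob_s [ 0.0283 -0.0015  0.2165] [-0.0019 -0.0286  0.1851] [0.056  0.027  0.2447]
t 9.45 tcp_s [-0.0032  0.0003  0.1901] F [-0.61  0.83  1.24]
rot [-0.0001 -0.0002 -0.002 ]
(0.018, 0, 0.19) [0.053  0.0006 0.0003]
```

apply_moves(
  rotation=[
    [0, 0, 0],
    [0, 0, 0],
    [0, 0, 0],
    [0, 0, 0],
    [0, 0, 0],
    [0, 0, 0],
  ],
  offset=[
    [0.012, 0, 0],
    [0.024, 0, 0],
    [0.036, 0, 0],
    [0.046, 0, 0],
    [0.053, 0, 0],
    [0.053, 0, 0],
  ],
  gripper=[-1, -1, -1, -1, -1, -1],
)

```text
clock: 10.2
ee_pos: [0.5547, 0.0503, 0.1906]
tcp_rot: [3.136, 0.176, 0.001]
force: [-3.1, -0.6, -0.9]
width: 0.0001
grip_force: 1.1
```

apply_moves(
  rotation=[
    [0, 0, 0],
    [0, 0, 0],
  ],
  offset=[
    [0.005, 0, 0],
    [0.005, 0, 0],
  ],
  gripper=[-1, -1],
)

```text
clock: 10.45
ee_pos: [0.5558, 0.0503, 0.1906]
tcp_rot: [3.136, 0.176, -0.002]
force: [-6.0, 0.6, -1.9]
width: -0.0
grip_force: 3.0
```

```bash
python3 -c "
from h import *
lever(.05,.0);plan((.018,0,.19))"
```

```text
top few 0
scene 325 knob_s [ 0.05   -0.0014  0.212 ] [ 0.0186 -0.0273  0.1866] [0.0769 0.0293 0.245 ]
t 10.55 tcp_s [ 0.0191 -0.      0.1906] F [-5.4   0.71 -0.43]
rot [ 0.0002  0.0008 -0.0019]
(0.018, 0, 0.19) [-0.0028 -0.0001  0.0016]
```

apply_moves(
  rotation=[
    [0, 0, 0],
    [0, 0, 0],
  ],
  offset=[
    [0.004, 0, 0],
    [0.004, 0, 0],
  ],
  gripper=[-1, -1],
)

```text
clock: 10.8
ee_pos: [0.5561, 0.0502, 0.1905]
tcp_rot: [3.136, 0.176, -0.007]
force: [-12.6, -1.1, 1.5]
width: -0.0
grip_force: 6.2
```

apply_moves(
  rotation=[
    [0, 0, 0],
    [0, 0, 0],
  ],
  offset=[
    [0.003, 0, 0],
    [0.003, 0, 0],
  ],
  gripper=[-1, -1],
)

```text
clock: 11.05
ee_pos: [0.5563, 0.0501, 0.1905]
tcp_rot: [3.135, 0.176, -0.011]
force: [-17.8, -0.5, 3.1]
width: -0.0002
grip_force: 8.6
```

Force rises without motion, so the lever is on the hard stop. I back off and check.

apply_moves(
  rotation=[
    [0, 0, 0],
    [0, 0, 0],
    [0, 0, 0],
    [0, 0, 0],
    [0, 0, 0],
    [0, 0, 0],
    [0, 0, 0],
  ],
  offset=[
    [-0.02, 0, 0],
    [-0.08, 0, 0],
    [-0.18, 0, 0],
    [-0.28, 0, -0.03],
    [-0.35, 0, -0.1],
    [-0.38, 0, -0.15],
    [-0.38, 0, -0.15],
  ],
  gripper=[-1, -1, -1, -1, -1, -1, -1],
)

```text
clock: 11.92
ee_pos: [0.4089, 0.0341, 0.2536]
tcp_rot: [-3.134, -0.176, -0.012]
force: [-0.2, 0.1, -0.3]
width: -0.0
grip_force: 0.0
```

```bash
python3 -c "
from h import *
lever(.05,.0);plan()
c=cap('scene');f=cv2.cvtColor(c['frame'],cv2.COLOR_RGB2BGR)[130:290,200:380]
cv2.imwrite('pics/crop3.png',cv2.convertScaleAbs(cv2.resize(f,None,fx=3.5,fy=3.5,interpolation=2),alpha=1.6))"
```

```text
top 161 knob_s [0.0523 0.0006 0.2087] [ 0.0282 -0.0216  0.1987] [0.0743 0.023  0.238 ]
scene 239 knob_s [ 0.0528 -0.0004  0.2098] [ 0.036  -0.0238  0.1856] [0.0779 0.0164 0.2332]
t 12.03 tcp_s [-0.1291  0.0008  0.2505] F [ 0.39  0.39 -0.3 ]
rot [-0.0005 -0.0009 -0.0018]
```

View pics/crop3.png

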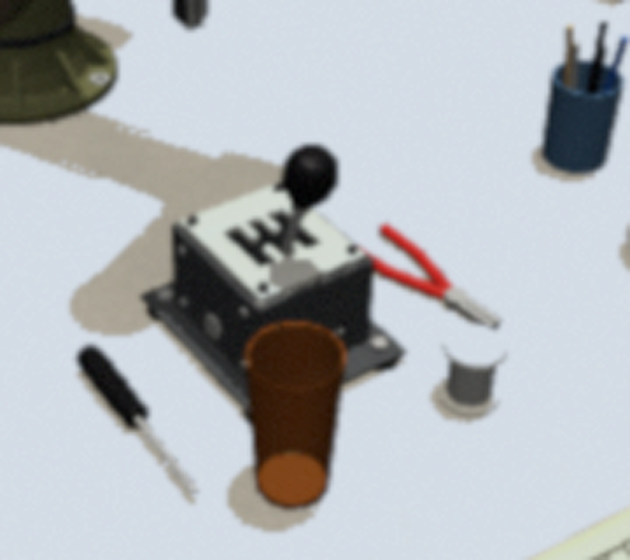

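The knob (310,175) leans forward in the middle slot at +52 mm, which is fully home. The robot is clear and the bystanders look undisturbed.

```bash
python3 -c "
from h import *
print(ticket.finish_job())"
```

```text
the job is handed in; nothing more can be done
None
```

The lever is fully home in third gear: it started at neutral in the left slot, so I pushed it across to the middle and then forward to the hard stop. The last camera check put the knob about 52 mm forward, the robot was clear, nothing else on the bench looked moved, and I handed the job in at about 12 s.

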